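Lid on the stack of mould plates

ROBOT

A 6-joint arm with a two-finger parallel gripper is mounted at the origin on a cart in front of the work surface, level with it; the furniture and walls round the work are solid. World frame = base frame: x ahead of the robot, y to its left, z up, the work surface at z = 0. Lengths are in m, angles in degrees, forces in N, time in s.
With the tool pointing down it reaches from about 0.25 to 0.725 m from the base axis. Payload 9.7 kg.
Tool frame: the origin (TCP) lies on the mounting face of the last link; the fingertips stand 173 mm ahead of it and the grasp point (between the pads) lies 155 mm ahead of it; z points along the fingers, y is the line along which they close (so a half turn about z gives the same grasp; the last joint's range is limited). The gripper opens to 85 mm and grips with 20 to 120 N. Pads are 22 mm wide; open, the fingers measure 114 mm over their backs; the gripper's body (76 mm by 85 mm) begins 54 mm behind the grasp point. The pads swing forward as they close: fully open they stand 13 mm farther back than shut.
Start: joints at [71.677, 4.979, 10.078, 95.1, 0, 90], TCP at [0.173, 0.522, 0.405] pointing down, gripper open.
Joint ranges: [-179.16, 179.16], [-48.56, 103.87], [-65.8, 70.77], [-126.05, 130.52], [-82.76, 87.17], [-180, 180]. Speed limits (degrees/s): [127.2, 127.2, 147.25, 180, 180, 180].

INTERFACE

Orientations are given as [roll, pitch, yaw] about the fixed x, y, z axes, in that order (R = Rz(yaw) Ry(pitch) Rx(roll)).
In Python, from workcell import bot, camera, camera_model, outline_of, pinpoint gives the robot as it stands.
- The arm moves only by the tool move_arm, never from a script. Its arguments are lists of equal length, an entry for each row: "jaw": the closure, from 0 (fully open) to 1 (shut); "delta_pos": the shift along the world's x, y, z in m, a list of three; "yaw": the turn about the world's z in rad. In form: {"jaw": [jaw, ...], "delta_pos": [[dx, dy, dz], ...], "yaw": [yaw, ...]}. A call has 1 to 10 rows; each row shifts and turns the commanded pose from where the row before left it; what a row does not reach is not made up. A row lasts 1/12 s, in which the tool goes at most 41.7 mm and 7.16 degrees, less where a joint would pass 70% of its speed; a pose out of reach is approached as far as the arm can. A call with a gripper value outside its range is refused whole. The fingers move at their own pace and stop on an object; "force" is the grip in N (left out, the last holds). Time passes only in rows, so rows that do not move let the fingers close. It gives the time, the measured TCP pose, the force, the opening and the grip force at its end, in the units of the state.
- bot.get_obs(): the state, without advancing time (a new reading comes with each control period).
- camera(name): name is "side" or "top"; returns the picture (400x640x3 uint8, red, green, blue); there is no depth.
- camera_model(name): a dict with "fx", "fy", "cx", "cy" (pixels), "k1" (the pictures are not rectified: a ray, as slopes to the right and down, at radius r is drawn at 1 + k1 r^2 times it, then the intrinsics apply), "R" (3x3) and "t" (3): a world point X has camera coordinates R X + t. Camera axes: x right, y down, z forward; pixel columns grow to the right and rows downward; lengths in m; the calibration is good to about 2 mm. A picture is of the moment at which its call begins. camera_model takes no time and is no camera call.
- bot.job_done(): hands the job in; it is judged then, once.
Trained networks look in the newest picture that a camera, given by its name, has taken for a name from the list of things; names that differ only in an ending like _2 or _b are one class to them, and where a whole thing is asked for, a point or a joint stands for the part that bears it (a point fixed in the world has none). Each returns a list of dicts, best first, with "confidence" (0 to 1); they miss things now and then, are a little off and sometimes report something else, mostly with a low value. They report only what shows in the picture. A call takes as long as a camera call.
- outline_of(camera, thing): "mask" (400x640 bool, what is visible of it) and "xy" ([column, row] in pixels, amid what is visible of it).
- pinpoint(camera, thing): "xy" ([column, row] in pixels: a listed point, or the origin of a listed thing).
The state is a dict: "time": time; "q": joint angles; "qd": joint speeds; "joint_efforts": joint torques, N m; "ee_pos": TCP position; "tcp_rot": TCP orientation; "wrist_force": force on the tool from outside, world axes, zero at the start; "torque": the same for the moment, N m; "opening": finger opening in m; "grasp_force": force on a finger pad.
Only numpy, scipy, OpenCV 4.12 (cv2) and the standard library are available. Lean on these libraries where they do the work, as an engineer would, in place of code of your own. Each camera call takes 0.05 s, during which the arm holds its last target. There are 200 camera calls.

TASK

The small plaster castings are setting in the stack of two grey mould plates. Cover the stack with the lid that belongs to it, the one with cut corners at one end only: turn it so that its two cut corners lie over the two cut corners of the stack, set it down so that its skirt sits fully home round the raised deck, and let go. Leave the stack and the other lid (cut at all four corners) where they are.

Things in the scene. Friction and masses are not known exactly. Their poses are not given: they have to be found in the camera images.
- mould_stack: Sizes in mm. Two stacked grey mould plates, one loose body, 1.2 kg. Origin: centre of underside; z up. Outline 116 (x) by 84 (y); both +x corners cut at 45 degrees (26 along each side), -x corners square. A flat ledge 6 wide runs round it at height 44; inside it a deck with sloping sides and the same cut corners rises to 60 (104x72 at the ledge, 89x57 on top), with six white castings in it.
- stack_cut_end (a point): Middle of the edge between the two cut corners of the mould stack, at ledge height: 58 mm along +x from its origin, 44 mm up.
- lid_two_cut: Sizes in mm. The right lid: grey, hollow, 0.15 kg, outline as the stack's, +x corners cut, -x corners square. Origin: centre of the skirt's lower rim. Skirt wall 3, inside 110x78, 18 deep; top face at 22. Rib to hold it by, in the middle: 60 long (x), 16 thick (y), height 22 to 50. Seated: origin 44 above the stack's, x axes alike; the sloping deck guides it in from about 8 aside.
- lid_cut_end (a point): Middle of the edge between the two cut corners of that lid, at its lower rim: 58 mm along +x from its origin.
- lid_four_cut: The wrong lid: same grey, same size and same rib, but with all four corners cut off. It does not fit the stack; leave it where it lies. Origin and axes as for the other lid.

How it is judged (in metres and radians):
At the end, for the whole second after the job is handed in: The two-cut lid sits level (within 0.06 rad) on the stack, its rim on the ledge (origin 40 to 49 mm above the stack's origin), its centre and its cut end each within 12 mm of the stack's, at rest; the stack stands on the bench (horizontal distance between lid_cut_end and stack_cut_end below 0.012 m and horizontal distance between lid_two_cut and mould_stack below 0.012 m and z of lid_two_cut in the frame of mould_stack between 0.04 and 0.049 m and angle between each of lid_two_cut, mould_stack's own z axis and vertical below 0.06 rad and height (world z) of mould_stack below 0.01 m and linear speed of lid_two_cut below 0.02 m/s); the robot touches nothing.
It fails at once if the stack was moved more than 50 mm (distance of mould_stack from where it was at the start of the episode above 0.05 m).
It fails at once if the other lid was moved more than 40 mm (distance of lid_four_cut from where it was at the start of the episode above 0.04 m).
It also fails if it takes over 37 s, if anything falls off the work surface, if the arm or the gripper's body presses on something with over 40 N, if the wrist force passes 120 N, or if a joint passes its speed limit or range.

## Working session

There is one attempt and no reset: what is moved stays moved. The work goes in short steps, Python scripts to look and compute and a tool call to move; the robot and the scene stay as the last step left them, time stands still between calls to the robot, and variables do not carry over. Pictures are saved under pics/ and viewed, at most 10 in all, crops included, and the job is handed in when it is done.

Besides the shell and the picture viewer there is one more tool, called after "Emit:" in YAML: its name, and indented under it one key for each argument. move_arm: Moves the arm, as the interface text tells. Its arguments: {"type":"object","properties":{"jaw":{"type":"array"},"delta_pos":{"type":"array"},"yaw":{"type":"array"},"force":{"type":"number"}},"required":["jaw","delta_pos","yaw"]}

```bash
mkdir -p pics; cat > h.py <<'E'
import numpy as np, cv2
from scipy.optimize import least_squares
from workcell import bot,camera,camera_model,outline_of,pinpoint
def proj(n,X):
    m=camera_model(n); c=np.atleast_2d(X)@np.array(m["R"]).T+np.array(m["t"])
    s=c[:,:2]/c[:,2:]; s=s*(1+m["k1"]*(s**2).sum(1,keepdims=True))
    return s*[m["fx"],m["fy"]]+[m["cx"],m["cy"]]
def tri(a,b):
    r=least_squares(lambda X:np.r_[proj("side",X)[0]-a,proj("top",X)[0]-b],[0.45,0.1,0.03])
    return r.x, np.abs(r.fun).max()
def onz(n,uv,z):
    r=least_squares(lambda p:proj(n,[p[0],p[1],z])[0]-uv,[0.45,0.]); return r.x
E
python3 - <<'E'
from h import *
im={n:camera(n) for n in("side","top")}
for n in im: cv2.imwrite(f"pics/{n}0.png",im[n][...,::-1])
for t in["mould_stack","stack_cut_end","lid_two_cut","lid_cut_end","lid_four_cut"]:
    P={n:[(np.round(d["xy"],1),round(d["confidence"],2)) for d in pinpoint(n,t)[:3]] for n in im}
    print(t,P)
    if P["side"] and P["top"]: print(tri(P["side"][0][0],P["top"][0][0]))
for n in im:
    m=camera_model(n); print(n,-np.array(m["R"]).T@m["t"])
o=bot.get_obs(); print(o["time"],o["tcp_rot"],o["ee_pos"])
E
```

```text
mould_stack {'side': [(array([276.7, 197.8]), 0.8)], 'top': [(array([228.8, 224.9]), 0.95)]}
(array([ 0.5561157 , -0.00686444, -0.00803613]), np.float64(0.5742505761288612))
stack_cut_end {'side': [(array([297.7, 177.4]), 0.84)], 'top': [(array([230.1, 195.6]), 0.71)]}
(array([ 0.61388113, -0.01780098,  0.04632426]), np.float64(1.1272147054397124))
lid_two_cut {'side': [(array([293.4, 242. ]), 0.67), (array([300.7, 227.9]), 0.21)], 'top': [(array([317.2, 241.6]), 0.75)]}
(array([ 0.52016249, -0.21650878,  0.00087405]), np.float64(1.8825257913292717))
lid_cut_end {'side': [(array([301.7, 228.8]), 0.64)], 'top': [(array([298.4, 222. ]), 0.88)]}
(array([ 0.56199077, -0.17135817, -0.00361865]), np.float64(0.3735236342252506))
lid_four_cut {'side': [(array([325.6, 318.4]), 0.7)], 'top': [(array([409.8, 247. ]), 0.76)]}
(array([ 0.50197717, -0.43492909, -0.00506762]), np.float64(0.05565684390046499))
side [ 0.30488729 -0.85009801  0.5010357 ]
top [ 0.4241527  -0.18340761  0.90759555]
0.6 [-1.79998356e+02  6.05629487e-04  1.61676046e+02] [0.17289918 0.52210697 0.40469237]
```

View pics/top0.png

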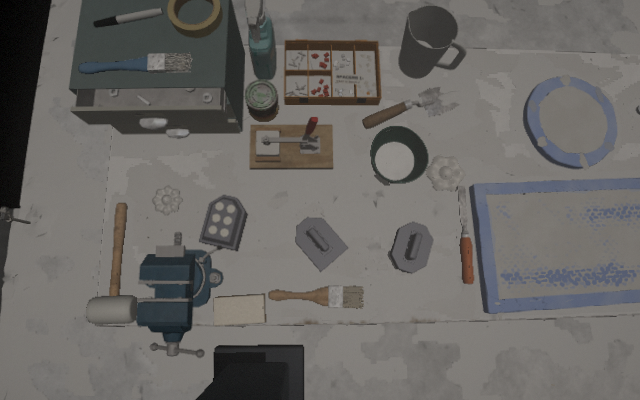

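View pics/side0.png

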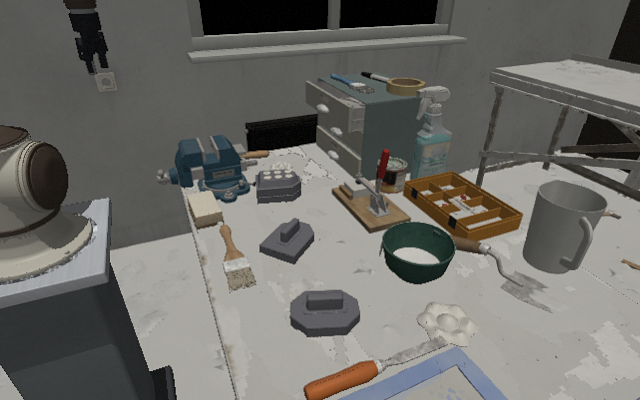

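Top view: the stack is at about (225,222) with its cut end up at (230,196). The two-cut lid is at (320,243), its cut end up-left at (298,222) and its square corners lower right. The four-cut lid is at (411,247). The vise (175,285) stands close to the stack. The side view agrees. Next I'll refine the poses by fitting silhouettes to the masks.

```bash
cat >> h.py <<'E'
from scipy.optimize import minimize
def outl(L,W,c):
    a,b=L/2,W/2; return np.array([[-a,-b],[a-c,-b],[a,-b+c],[a,b-c],[a-c,b],[-a,b]])
def prism(p,z0,q,z1): return np.vstack([np.c_[p,np.full(len(p),z0)],np.c_[q,np.full(len(q),z1)]])
O=outl(.116,.084,.026); R=np.array([[-.03,-.008],[.03,-.008],[.03,.008],[-.03,.008]])
PARTS={"mould_stack":[prism(O,0,O,.044),prism(outl(.104,.072,.0225),.044,outl(.089,.057,.018),.060)],
 "lid_two_cut":[prism(O,0,O,.022),prism(R,.022,R,.05)]}
def pose(p,X):
    c,s=np.cos(p[3]),np.sin(p[3]); return X@np.array([[c,s,0],[-s,c,0],[0,0,1]])+p[:3]
def sil(n,t,p,K=4):
    m=np.zeros((400*K,640*K),np.uint8)
    for X in PARTS[t]:
        h=cv2.convexHull(((proj(n,pose(p,X))+.5)*K-.5).astype(np.float32)); cv2.fillConvexPoly(m,np.round(h).astype(np.int32),1)
    return cv2.resize(m.astype(np.float32),(640,400),interpolation=cv2.INTER_AREA)
def fit(t,p0,names=("side","top"),zfix=None):
    M={}
    for n in names:
        d=outline_of(n,t)
        if d: M[n]=d[0]["mask"].astype(np.float32); print(n,d[0]["confidence"],d[0]["mask"].sum())
    f=lambda d,ns=None:sum(np.abs(cv2.GaussianBlur(sil(n,t,np.array(p0)+np.array([d[0]/100,d[1]/100,d[2]/100,d[3]/10])),(0,0),1.)-cv2.GaussianBlur(M[n],(0,0),1.)).sum()/M[n].sum() for n in (ns or M))
    for ns in [list(M)]+[[n] for n in M]:
        g=(lambda d:f(d,ns)) if len(ns)>1 else (lambda d:f([d[0],d[1],0,d[3]],ns))
        r=minimize(g,np.zeros(4),method="Nelder-Mead",options=dict(initial_simplex=np.vstack([np.zeros(4),np.eye(4)]),xatol=.01,fatol=1e-4,maxiter=400))
        q=np.array(p0)+r.x/[100,100,100,10]
        if len(ns)==1: q[2]=p0[2]
        print(t,ns,"xyz",q[:3].round(4),"yaw deg",np.degrees(q[3]).round(2),"err",round(r.fun,3))
E
python3 - <<'E'
from h import *
for n in("side","top"): camera(n)
fit("mould_stack",[.556,-.007,0,-.19]); fit("lid_two_cut",[.52,-.216,0,.82])
# vise height points / neighbours near stack
print(tri([245,152],[200,262]))
E
```

```text
side 0.85 1398
top 0.86 1875
mould_stack ['side', 'top'] xyz [ 0.5609 -0.0032 -0.0015] yaw deg -12.18 err 0.101
mould_stack ['side'] xyz [ 0.5598 -0.0053  0.    ] yaw deg -12.94 err 0.042
mould_stack ['top'] xyz [ 0.5612 -0.0048  0.    ] yaw deg -12.79 err 0.061
side 0.77 1580
top 0.97 1641
lid_two_cut ['side', 'top'] xyz [ 0.5159 -0.2156 -0.0032] yaw deg 42.35 err 0.14
lid_two_cut ['side'] xyz [ 0.5161 -0.2168  0.    ] yaw deg 43.5 err 0.074
lid_two_cut ['top'] xyz [ 0.5155 -0.2156  0.    ] yaw deg 40.01 err 0.08
(array([0.47373165, 0.02137694, 0.12252641]), np.float64(6.090803568322883))
```

Emit:
move_arm:
  jaw: [0,0,0,0,0,0]
  delta_pos:
    - [0.017,-0.037,0]
    - [0.017,-0.037,0]
    - [0.017,-0.037,0]
    - [0.017,-0.037,0]
    - [0.017,-0.037,0]
    - [0.017,-0.037,0]
  yaw: [0.05,0.05,0.05,0.05,0.05,0.05]
  force: 50

```text
time: 1.4
ee_pos: [0.275, 0.2983, 0.4047]
tcp_rot: [180.0, 0.0, 179.0]
wrist_force: [1.4, 0.1, 0.8]
opening: 0.0851
grasp_force: 0.0
```

```bash
python3 -c "
from h import *
o=bot.get_obs();print(o)"
```

```text
{'time': 1.4, 'q': array([ 4.73284597e+01, -1.45980919e+01, -8.15271148e+00,  9.64127399e+01,
       -4.51231200e-03,  4.82830958e+01]), 'qd': array([-61.6381183 , -27.62265548, -22.14495747,   5.04326509,
        -0.25910237, -95.23134244]), 'joint_efforts': array([ 10.63431323, -27.82905936,  47.2916007 ,   0.35887878,
         0.18239345,   2.90830918]), 'ee_pos': array([0.27501033, 0.29831006, 0.40474843]), 'tcp_rot': array([1.79978639e+02, 2.50888008e-02, 1.79045358e+02]), 'wrist_force': array([1.38431518, 0.14251049, 0.75591442]), 'torque': array([ 0.03189773, -0.02882887,  0.01410312]), 'grasp_force': 0.0, 'opening': 0.08514916759235093}
```

Emit:
move_arm:
  jaw: [0,0,0,0,0,0,0,0,0,0]
  delta_pos:
    - [0.017,-0.037,0]
    - [0.017,-0.037,0]
    - [0.017,-0.037,0]
    - [0.017,-0.037,0]
    - [0.017,-0.037,0]
    - [0.017,-0.037,0]
    - [0.017,-0.037,0]
    - [0.017,-0.037,0]
    - [0.017,-0.037,0]
    - [0.017,-0.037,0]
  yaw: [0.05,0.05,0.05,0.05,0.05,0.05,0.05,0.05,0.05,0.05]

```text
time: 2.23
ee_pos: [0.4451, -0.0722, 0.405]
tcp_rot: [-180.0, 0.0, -152.4]
wrist_force: [0.9, 1.3, 1.0]
opening: 0.0851
grasp_force: 0.0
```

Emit:
move_arm:
  jaw: [0,0,0,0,0,0,0]
  delta_pos:
    - [0.017,-0.036,0]
    - [0.017,-0.036,0]
    - [0.018,-0.036,0]
    - [0.018,-0.036,0]
    - [0,0,-0.03]
    - [0,0,-0.03]
    - [0,0,-0.03]
  yaw: [0.06,0.06,0.06,0.07,0,0,0]

```text
time: 2.82
ee_pos: [0.5152, -0.2149, 0.3133]
tcp_rot: [-180.0, 0.0, -138.2]
wrist_force: [0.4, -0.8, -0.9]
opening: 0.0852
grasp_force: 0.0
```

```bash
python3 -c "
from h import *
for n in('side','top'): cv2.imwrite(f'pics/{n}1.png',camera(n)[...,::-1][150:310,230:430].repeat(3,0).repeat(3,1))
o=bot.get_obs();print(o['time'],o['ee_pos'],o['tcp_rot'],o['q'][5])"
```

```text
2.9167 [ 0.51393676 -0.2137412   0.30958385] [ 179.57523829   -0.20235719 -138.18668695] -64.39472537797882
```

View pics/side1.png

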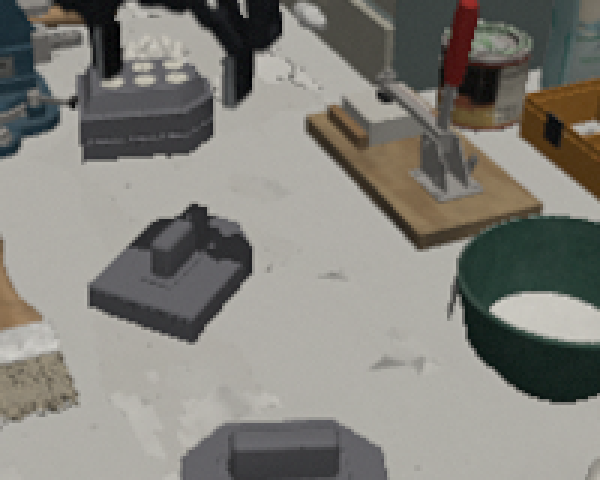

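The crop shows the lid at (170,270) with its rib at (175,247). The fingers hang above it to either side, at (105,40) and (237,90), and the way down is clear.

Emit:
move_arm:
  jaw: [0,0,0,0,0,0]
  delta_pos:
    - [0.001,-0.001,-0.03]
    - [0,0,-0.03]
    - [0,0,-0.025]
    - [0,0,-0.016]
    - [0,0,-0.01]
    - [0,0,-0.003]
  yaw: [0,0,0,0,0,0]

```text
time: 3.42
ee_pos: [0.516, -0.2148, 0.2008]
tcp_rot: [180.0, -0.0, -138.2]
wrist_force: [-0.3, 1.1, -0.5]
opening: 0.0856
grasp_force: 0.0
```

Emit:
move_arm:
  jaw: [0.5,0.8,1,1,1,1,1,1,1,1]
  delta_pos:
    - [0,0,0]
    - [0,0,0]
    - [0,0,0]
    - [0,0,0]
    - [0,0,0]
    - [0,0,0]
    - [0,0,0]
    - [0,0,0]
    - [0,0,0]
    - [0,0,0]
  yaw: [0,0,0,0,0,0,0,0,0,0]

```text
time: 4.25
ee_pos: [0.5162, -0.215, 0.2016]
tcp_rot: [-179.9, 0.0, -138.2]
wrist_force: [0.3, -0.2, 5.3]
opening: 0.0148
grasp_force: 52.0
```

Emit:
move_arm:
  jaw: [1,1,1,1,1,1,1]
  delta_pos:
    - [0,0,0.01]
    - [0,0,0.02]
    - [0,0,0.03]
    - [0,0,0.03]
    - [0,0,0.03]
    - [0,0,0]
    - [0,0,0]
  yaw: [0,0,-0.08,-0.12,-0.12,-0.08,0]

```text
time: 4.83
ee_pos: [0.5161, -0.215, 0.3229]
tcp_rot: [-179.9, 0.1, -161.3]
wrist_force: [-0.3, -0.3, -2.3]
opening: 0.0151
grasp_force: 51.0
```

```bash
python3 - <<'E'
from h import *
I={n:camera(n) for n in("side","top")}
cv2.imwrite('pics/side2.png',I["side"][...,::-1][60:330,170:430].repeat(2,0).repeat(2,1))
o=bot.get_obs();print(o['time'],o['ee_pos'],o['tcp_rot'],o['opening'],o['grasp_force'])
e=o['ee_pos'];y=np.radians(o['tcp_rot'][2]+180)
print(np.degrees(y))
for t in["lid_two_cut","lid_cut_end"]:
    P={n:pinpoint(n,t)[:1] for n in I}
    print(t,{n:[(d["xy"],d["confidence"]) for d in P[n]] for n in P})
    if all(P.values()): print(tri(P["side"][0]["xy"],P["top"][0]["xy"]))
fit("lid_two_cut",[e[0],e[1],e[2]-.2,y])
E
```

```text
4.9333 [ 0.51571114 -0.21480236  0.32007552] [ 1.79950872e+02 -5.27172387e-02 -1.60908621e+02] 0.014793910975081613 51.04305982589722
19.091378785923126
lid_two_cut {'side': [([291.1, 194.1], 0.91)], 'top': []}
lid_cut_end {'side': [([309.4, 184.2], 0.89)], 'top': []}
side 0.67 1742
lid_two_cut ['side'] xyz [ 0.5155 -0.217   0.1201] yaw deg 16.36 err 0.12
lid_two_cut ['side'] xyz [ 0.5155 -0.217   0.1201] yaw deg 16.36 err 0.12
```

View pics/side2.png

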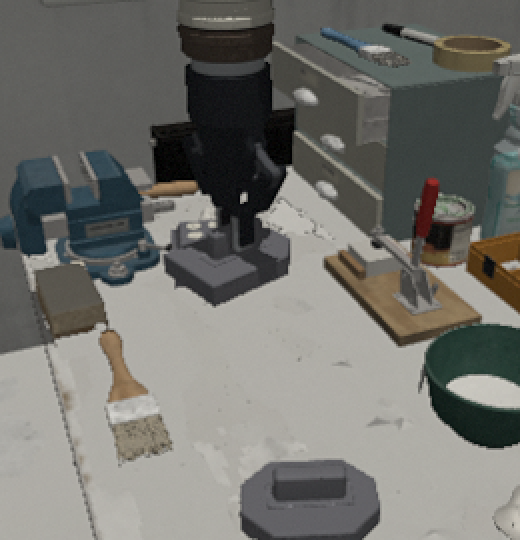

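The lid hangs level from the gripper at about (228,265), centred under the tool to about 2 mm. The stack is behind it and the vise is further left.

Emit:
move_arm:
  jaw: [1,1,1,1,1,1,1,1,1,1]
  delta_pos:
    - [0.005,0.015,0]
    - [0.006,0.026,0]
    - [0.006,0.03,0]
    - [0.006,0.03,0]
    - [0.006,0.03,0]
    - [0.006,0.03,0]
    - [0.005,0.028,0]
    - [0.004,0.022,0]
    - [0,0,0]
    - [0,0,0]
  yaw: [-0.06,-0.07,-0.07,-0.08,-0.08,-0.07,-0.07,-0.052,0,0]

```text
time: 6.07
ee_pos: [0.5599, -0.0027, 0.3203]
tcp_rot: [-180.0, -0.0, 167.5]
wrist_force: [0.0, 0.3, -3.1]
opening: 0.0146
grasp_force: 51.0
```

```bash
python3 - <<'E'
from h import *
I={n:camera(n) for n in("side","top")}
a=I["side"][...,::-1][80:230,180:380].repeat(3,0).repeat(3,1)
cv2.imwrite('pics/side3.png',a); cv2.imwrite('pics/top3.png',I["top"][...,::-1][160:340,110:330].repeat(3,0).repeat(3,1))
o=bot.get_obs();print(o['time'],o['ee_pos'],o['tcp_rot'])
e=o['ee_pos'];y=np.radians((o['tcp_rot'][2]+360)%360-180)
print(np.degrees(y))
for t in["lid_two_cut","lid_cut_end","mould_stack","stack_cut_end"]:
    print(t,[(d["xy"],d["confidence"]) for d in pinpoint("side",t)[:2]])
p=np.array([e[0],e[1],e[2]-.2,y]); print(proj("side",p[:3]),proj("side",pose(p,np.array([[.058,0,0]]))))
s=np.array([.5605,-.0045,0,np.radians(-12.7)]); print(proj("side",s[:3]),proj("side",pose(s,np.array([[.058,0,.044]]))))
fit("lid_two_cut",list(p),names=("side",))
E
```

```text
6.1667 [ 0.55980896 -0.00417326  0.32045083] [-1.79979160e+02 -2.45328710e-02  1.67350542e+02]
-12.649457743979383
lid_two_cut [([297.3, 150.3], 0.46)]
lid_cut_end [([298.4, 150.0], 0.58)]
mould_stack [([277.6, 197.6], 0.57)]
stack_cut_end [([297.7, 174.9], 0.64)]
[[275.80276525 151.94783277]] [[299.04823859 150.31552019]]
[[278.42934234 194.32443137]] [[299.92057993 177.66195347]]
side 0.92 1024
lid_two_cut ['side'] xyz [ 0.5568 -0.009   0.1205] yaw deg -13.01 err 0.153
lid_two_cut ['side'] xyz [ 0.5568 -0.009   0.1205] yaw deg -13.01 err 0.153
```

View pics/side3.png

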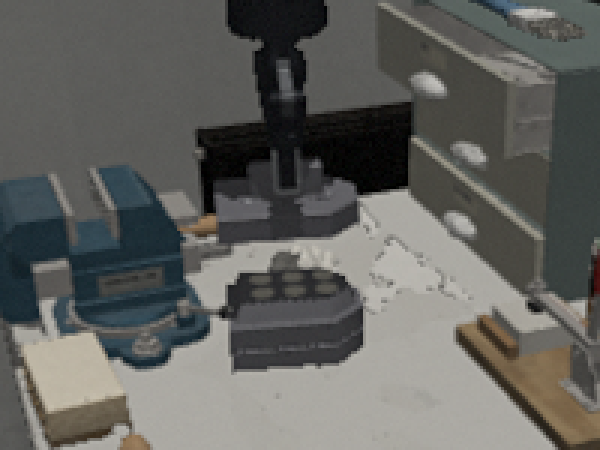

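View pics/top3.png

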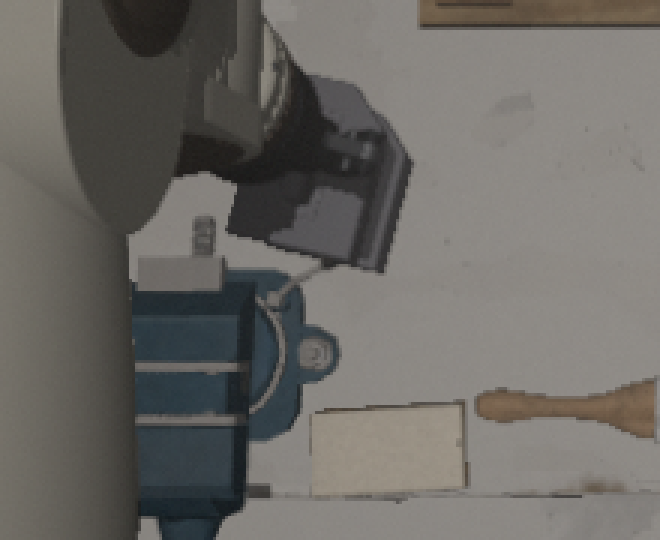

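The side crop shows the lid directly above the stack, spanning columns 215–357 with the stack at 230–363, both cut ends to the right. The top crop shows lid and stack aligned and clear of the vise. I'll check the column extents against the model.

```bash
python3 - <<'E'
from h import *
import itertools
a=(cv2.imread('pics/side3.png'))[::3,::3]
# draw model outlines: lid in red, stack in green
K=4; b=cv2.resize(a,None,fx=K,fy=K,interpolation=cv2.INTER_NEAREST)
for t,p,c in(("lid_two_cut",[.5600,-.0035,.1200,np.radians(-12.65)],(0,0,255)),("mould_stack",[.5605,-.0045,0,np.radians(-12.7)],(0,255,0))):
    for X in PARTS[t]:
        u=((proj("side",pose(np.array(p),X))-[180,80]+.5)*K).astype(np.int32); n=len(u)//2
        cv2.polylines(b,[u[:n],u[n:]],True,c,1)
        for i in range(n): cv2.line(b,tuple(map(int,u[i])),tuple(map(int,u[n+i])),c,1)
cv2.imwrite('pics/ov.png',cv2.resize(b[150:520,200:600],None,fx=1.5,fy=1.5))
E
```

```text
(no output)
```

View pics/ov.png

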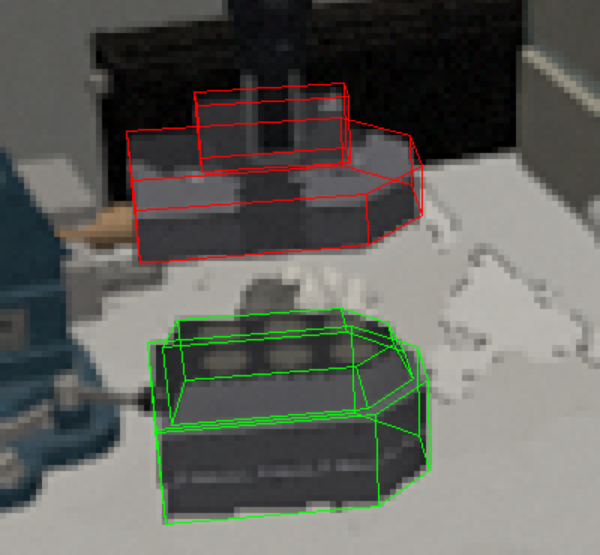

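The overlay fits both bodies to within about 2 mm and the yaws match, so I'll lower it.

Emit:
move_arm:
  jaw: [1,1,1,1,1,1,1,1,1]
  delta_pos:
    - [0,-0.001,-0.015]
    - [0,0,-0.02]
    - [0,0,-0.012]
    - [0,0,-0.007]
    - [0,0,-0.005]
    - [0,0,-0.005]
    - [0,0,-0.004]
    - [0,0,-0.003]
    - [0,0,0]
  yaw: [0,0,0,0,0,0,0,0,0]

```text
time: 7.17
ee_pos: [0.5599, -0.0049, 0.2494]
tcp_rot: [-180.0, -0.0, 167.3]
wrist_force: [-0.8, -0.6, -2.4]
opening: 0.015
grasp_force: 50.9
```

Emit:
move_arm:
  jaw: [1,1,1,1,1]
  delta_pos:
    - [0,0,-0.002]
    - [0,0,-0.002]
    - [0,0,-0.001]
    - [0,0,0]
    - [0,0,0]
  yaw: [0,0,0,0,0]

```text
time: 7.58
ee_pos: [0.56, -0.0048, 0.2456]
tcp_rot: [180.0, 0.1, 167.3]
wrist_force: [-1.3, 1.8, 5.0]
opening: 0.0148
grasp_force: 51.9
```

Contact came at the predicted seating height of 0.2456 m. Now I'll release and rise.

Emit:
move_arm:
  jaw: [0.7,0.5,0.3,0.1,0,0,0,0,0,0]
  delta_pos:
    - [0,0,0]
    - [0,0,0]
    - [0,0,0]
    - [0,0,0]
    - [0,0,0]
    - [0,0,0]
    - [0,0,0]
    - [0,0,0.01]
    - [0,0,0.02]
    - [0,0,0.03]
  yaw: [0,0,0,0,0,0,0,0,0,0]

```text
time: 8.42
ee_pos: [0.5593, -0.0049, 0.3037]
tcp_rot: [-180.0, -0.2, 167.3]
wrist_force: [0.5, 0.1, -1.1]
opening: 0.0853
grasp_force: 0.0
```

Emit:
move_arm:
  jaw: [0,0,0,0,0,0,0,0,0,0]
  delta_pos:
    - [0,0,0.03]
    - [0,0,0.03]
    - [0,0,0.03]
    - [-0.01,-0.03,0.01]
    - [-0.01,-0.035,0]
    - [-0.01,-0.035,0]
    - [-0.01,-0.035,0]
    - [-0.01,-0.035,0]
    - [0,0,0]
    - [0,0,0]
  yaw: [0,0,0,0,0,0,0,0,0,0]

```text
time: 9.25
ee_pos: [0.5092, -0.1765, 0.4055]
tcp_rot: [-180.0, 0.0, 167.1]
wrist_force: [1.3, -0.1, 0.4]
opening: 0.0853
grasp_force: 0.0
```

```bash
python3 - <<'E'
from h import *
I={n:camera(n) for n in("side","top")}
cv2.imwrite('pics/side4.png',I["side"][...,::-1][130:230,220:340].repeat(5,0).repeat(5,1))
o=bot.get_obs();print(o['time'],o['ee_pos'],o['opening'],o['wrist_force'])
for t in["lid_two_cut","lid_cut_end"]:
    P={n:pinpoint(n,t)[:1] for n in I}; print(t,P)
    if all(P.values()): print(tri(P["side"][0]["xy"],P["top"][0]["xy"]))
fit("lid_two_cut",[.5605,-.0045,.044,np.radians(-12.7)])
E
```

```text
9.35 [ 0.50990983 -0.17464166  0.40519768] 0.0855658075058211 [0.5238534  0.53027553 0.11418677]
lid_two_cut {'side': [{'xy': [277.8, 179.0], 'confidence': 0.77}], 'top': []}
lid_cut_end {'side': [{'xy': [300.3, 175.7], 'confidence': 0.92}], 'top': []}
side 0.64 1111
lid_two_cut ['side'] xyz [ 0.5585 -0.008   0.044 ] yaw deg -14.16 err 0.043
lid_two_cut ['side'] xyz [ 0.5585 -0.008   0.044 ] yaw deg -14.16 err 0.043
```

View pics/side4.png

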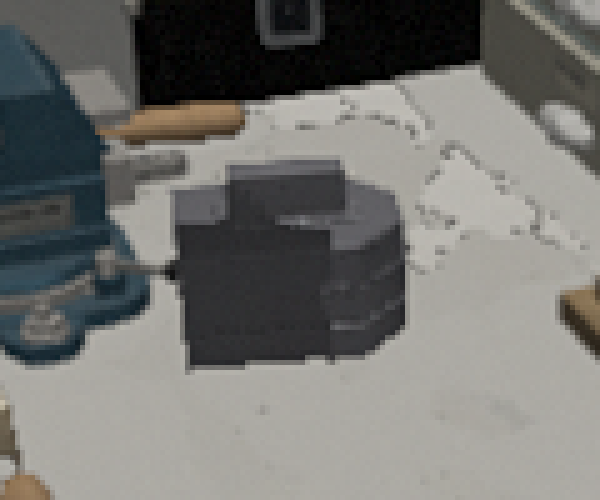

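The crop shows the lid flush and level on the stack, edges aligned from (180,190) to (405,330), cut corners together on the right and nothing touching it.

```bash
python3 -c "
from workcell import bot
print(bot.job_done())"
```

```text
the job is handed in; nothing more can be done
None
```

The two-cut lid sits level and, by camera and contact height, fully home on the stack with the cut corners aligned; I let go, moved the arm clear, left the other lid untouched and handed in at about 9.5 s (no verdict was returned).

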